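# Slide the glass canister back into the row against the upstand

## Robot

A 6-joint arm with a two-finger parallel gripper is mounted at the origin on the work surface. World frame = base frame: x ahead of the robot, y to its left, z up, the work surface at z = 0. Lengths are in m, angles in rad, forces in N, time in s.
With the tool pointing down it reaches from about 0.25 to 0.775 m from the base axis. Payload 4 kg.
Tool frame: the origin (TCP) lies at the very end of the fingers, on their centre line; the grasp point (between the pads) lies 19 mm behind it; z points along the fingers, y is the direction in which the jaws open and shut (so a half turn about z gives the same grasp; the last joint's range is limited). The gripper opens to 94 mm and grips with 3 to 60 N. Pads are 16 mm wide; open, the fingers measure 119 mm over their backs; the gripper's body (75 mm by 177 mm) begins 78 mm behind the grasp point.
Start: joints at [1.047, 0.087, 1.371, -0, 1.684, -0.103], TCP at [0.225, 0.502, 0.206] pointing down, gripper open.
Joint ranges: [-3.1, 3.1], [-0.76, 2.03], [0.27, 2.55], [-1.08, 4.22], [0.17, 2.65], [-2.57, 2.57]. Speed limits (rad/s): [2.79, 2.79, 3.14, 3.14, 3.14, 3.14].

## Interface

Orientations are given as [roll, pitch, yaw] about the fixed x, y, z axes, in that order (R = Rz(yaw) Ry(pitch) Rx(roll)).
In Python, from bench import robot, snapshot, calibration gives the robot as it stands. The module is installed in compiled form; this text tells all that it offers.
- The arm moves only by the tool servo_tool, never from a script. Its argument "series" is text: rows parted by semicolons, each of 5 numbers parted by spaces: the closure, from -1 (fully open) to 1 (shut), then the shift along the tool's x, y, z in cm, then the turn about the tool's z in rad. A call has 1 to 20 rows; each row is the pose to reach, as a shift and turn from the pose commanded when the call began, along the tool's axes at that moment; what a row does not reach only later rows make up. A row lasts 1/12 s, in which the tool goes at most 41.7 mm and 7.16 degrees, less where a joint would pass 70% of its speed; a pose out of reach is approached as far as the arm can. A call with a gripper value outside its range is refused whole. The fingers move at their own pace and stop on an object; the grip force is fixed at half the most. Time passes only in rows, so rows that repeat a pose let the fingers close. It gives the time, the measured TCP pose, the force and the opening at its end, in the units of the state.
- robot.get_obs(): the state, without advancing time (a new reading comes with each control period).
- snapshot(name): name is "scene" or "top" or "wrist"; returns (picture, depth): 480x640x3 uint8, red, green, blue; 480x640 float32, m along the optical axis (not along the pixel's ray), 0 where there is no reading.
- calibration(name): a dict with "fx", "fy", "cx", "cy" (pixels), "k1" (the pictures are not rectified: a ray, as slopes to the right and down, at radius r is drawn at 1 + k1 r^2 times it, then the intrinsics apply), "rvec" (rotation vector, rad) and "tvec" (3), from world to camera coordinates, as OpenCV has them; the wrist camera has in their place "tool_from_camera" (4x4, takes a point from camera to tool coordinates, whose origin is the TCP and whose axes are the flange's). Camera axes: x right, y down, z forward; pixel columns grow to the right and rows downward; lengths in m; the calibration is good to about 2 mm. A picture is of the moment at which its call begins: read the wrist's pose just before it. calibration takes no time and is no camera call.
- robot.close_job(): hands the job in, once; it reports no verdict.
The state is a dict: "time": time; "joint_positions": joint angles; "qvel": joint speeds; "joint_torque": joint torques, N m; "tool_pos": TCP position; "ee_rot": TCP orientation; "wrist_force": force on the tool from outside, world axes, zero at the start; "wrist_torque": the same for the moment, N m; "width": finger opening in m.
Only numpy, scipy, OpenCV 4.12 (cv2) and the standard library are available. Lean on these libraries where they do the work, as an engineer would, in place of code of your own. Each camera call takes 0.05 s, during which the arm holds its last target. There are 200 camera calls.

## Task

Put the clip-top glass canister back in its place: push it along the counter with the fingertips until its back is flat against the granite upstand and its side is snug against the white ceramic canister, with the clasp still facing the front of the counter. It is glass, so push gently and low on the glass, keep your fingers off the wire clasp, and do not pick it up or tip it. Leave everything else on the counter where it stands; the white canister may be brushed against but not shifted along.

Things in the scene. Friction and masses are not known exactly. Their poses are not given: they have to be found in the camera images.
- canister: loose square clip-top canister of clear glass, 100 x 100 mm, 112 tall (flat glass walls up to 92, then orange seal and glass lid), 0.5 to 1 kg. Origin: centre of its underside. -x side: front with the clasp; +x: back, whose hinge stands out 7 mm but only 85 to 105 mm up, so it passes over the upstand; y sides plain. Starts mid-counter, its +x away from the robot to within 0.55 rad.
- clasp: steel wire clasp, fixed (does not open) on the middle of the canister's front. Origin: 2 mm out from the front glass, 90 mm above the underside, axes as the canister's. 22 mm wide, reaching from 66 to 112 mm above the underside, standing out 8 mm from the glass; upright fingers pass on both sides of it.
- upstand: fixed low granite upstand with a ledge along the far side of the counter, 1360 mm long, 60 high, 130 deep, with a pale metal trim on its top front edge. Origin: foot of the middle of its front face, on the counter; +x points into the granite (away from the robot), square to the face; y runs along the face. Turned by up to 0.05 rad.
- white_canister: loose, full white ceramic canister, 100 x 100 mm, 112 tall, with a low bamboo knob on its white lid (123 in all), 1.6 kg. Origin: centre of its underside, axes as the upstand's. It stands 2 mm off the upstand and square to it, in the left or the right half of the row. The room for the glass canister is on the side of it that faces the middle of the counter.
- blue_canister: loose, full blue ceramic canister, otherwise the same as the white one, at the upstand in the other half of the row. To be left alone.
- colander: loose round steel colander, 228 mm across the rim, 97 mm high, two wire handles (266 mm over both), at one side of the counter. Origin: centre of its underside. To be left alone.
- lotus_tray: loose empty pink plastic candy tray in the form of a lotus flower, 237 mm across, 30 mm high, at the other side of the counter. Origin: centre of its underside. To be left alone.
- rest_a: loose small bamboo chopstick rest, 62 x 20 mm, 14 mm high, lying on the counter nearer the robot. Origin: centre of its underside, x along its length. To be left alone.
- rest_b: a second bamboo chopstick rest, the same as rest_a. To be left alone.
Mind the look-alikes: they are no part of the job. What is shaped like the canister but black is not meant.

How it is judged:
By the outcome, as a careful person would: the job done as asked, in the order asked, and still so for the second after the job is handed in, with the robot touching nothing.
It also fails if it takes over 58 s, if anything falls off the work surface, if the arm or the gripper's body presses on something with over 40 N, if the wrist force passes 120 N, or if a joint passes its speed limit or range.

## Working session

There is one attempt and no reset: what is moved stays moved. The work goes in short steps, Python scripts to look and compute and a tool call to move; the robot and the scene stay as the last step left them, time stands still between calls to the robot, and variables do not carry over. Pictures are saved under pics/ and viewed, about 8 in all and at most 12, crops included, and the job is handed in when it is done.

Besides the shell and the picture viewer there is one more tool, called after ">>>" by a JSON object that holds its "api" and its "payload", one argument or row to a line. servo_tool: Moves the arm, as the interface text tells. Its arguments: {"type":"object","properties":{"series":{"type":"string"}},"required":["series"]}

```bash
mkdir -p pics; cat > h.py <<'E'
import numpy as np, cv2
from bench import robot, snapshot, calibration
from scipy.spatial.transform import Rotation as R
def cam(name,obs=None):
    c=calibration(name)
    if name=="wrist":
        o=obs or robot.get_obs(); T=np.eye(4);T[:3,:3]=R.from_euler('xyz',o["ee_rot"]).as_matrix();T[:3,3]=o["tool_pos"]
        W=T@np.array(c["tool_from_camera"])
    else:
        M=np.eye(4);M[:3,:3]=cv2.Rodrigues(np.array(c["rvec"],float))[0];M[:3,3]=np.ravel(c["tvec"]);W=np.linalg.inv(M)
    return c,W
def rays(c,u,v):
    x=(np.asarray(u,float)-c["cx"])/c["fx"];y=(np.asarray(v,float)-c["cy"])/c["fy"]
    rd=np.hypot(x,y);r=rd.copy()
    for _ in range(20): r=rd/(1+c["k1"]*r*r)
    s=np.where(rd>0,r/np.maximum(rd,1e-9),1);return np.stack([x*s,y*s,np.ones_like(x)],-1)
def onplane(c,W,u,v,z):
    d=rays(c,u,v)@W[:3,:3].T;o=W[:3,3];return o+d*((z-o[2])/d[...,2])[...,None]
def cloud(c,W,D):
    v,u=np.mgrid[:480,:640];P=rays(c,u,v)*D[...,None];return P@W[:3,:3].T+W[:3,3]
def proj(c,W,P):
    p=(np.atleast_2d(P)-W[:3,3])@W[:3,:3];x=p[:,0]/p[:,2];y=p[:,1]/p[:,2];k=1+c["k1"]*(x*x+y*y)
    return np.stack([x*k*c["fx"]+c["cx"],y*k*c["fy"]+c["cy"]],-1)
E
python3 - <<'E'
from h import *
o=robot.get_obs();print(o)
for n in("scene","top"):
    p,d=snapshot(n);cv2.imwrite(f"pics/{n}0.png",p[...,::-1]);np.savez(f"{n}0.npz",p=p,d=d)
    c,W=cam(n);print(n,c["fx"],c["k1"],W[:3,3],W[:3,2])
E
```

```text
{'time': 0.0, 'joint_positions': array([ 1.04691661e+00,  8.79393919e-02,  1.37224093e+00, -1.44125622e-05,
        1.68358711e+00, -1.03075154e-01]), 'qvel': array([ 0.00099447, -0.0010236 , -0.00015501,  0.00023227,  0.00342401,
        0.00035473]), 'joint_torque': array([-2.00513132e-04, -3.40164185e+01, -3.02432835e+01,  7.15705077e-02,
        3.26584477e-02, -1.50224619e-04]), 'tool_pos': array([0.22439475, 0.50154598, 0.20431947]), 'ee_rot': array([-3.13942794e+00, -2.09520570e-04,  2.72078626e+00]), 'wrist_force': array([ 0.75531408,  0.48750111, -0.4453482 ]), 'wrist_torque': array([-0.00894594,  0.02707431,  0.00661536]), 'width': 0.09402745938407338}
scene 599.5204665626217 -0.0021447784514729107 [ 1.28065049 -0.00747879  1.30833493] [-0.55776962  0.00996578 -0.82993598]
top 509.66193354416953 -0.000925534911237272 [0.17623412 0.0224003  1.53137428] [ 0.18690828 -0.02407218 -0.98208239]
```

View pics/scene0.png

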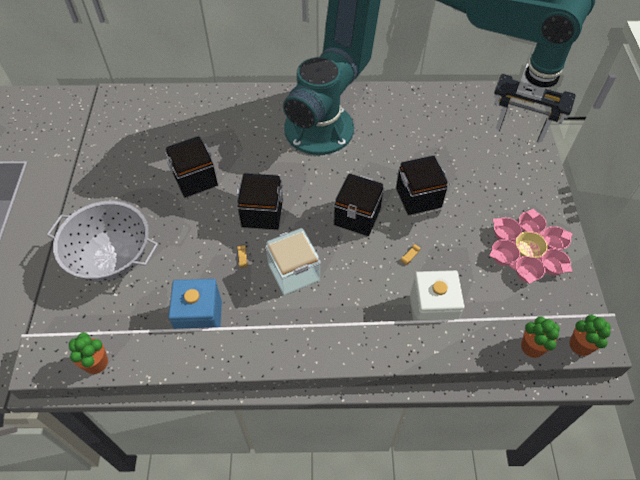

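View pics/top0.png

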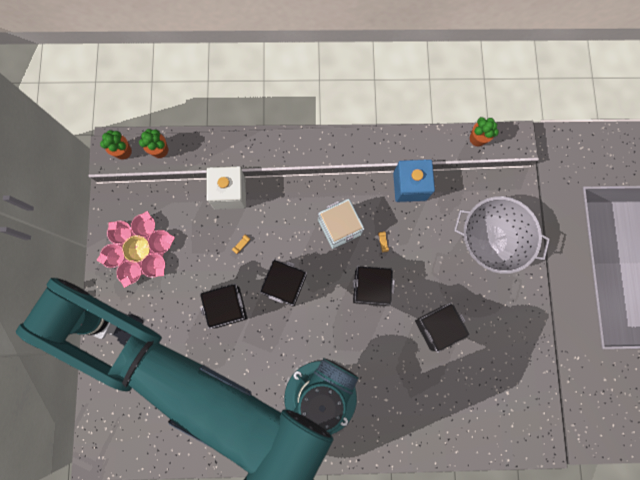

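Candidates: scene (293,260) = clear glass with a pale orange lid. The black look-alikes are at (192,165), (261,200), (358,203) and (421,184), and the white and blue ceramics at (437,292) and (195,302). The choice is the glass one; in the top view it is at (340,222), with the white canister at (225,185) to its left (+y).

```bash
python3 - <<'E'
from h import *
for n in("top","scene"):
    f=np.load(f"{n}0.npz");p,d=f["p"],f["d"];c,W=cam(n);P=cloud(c,W,d)
    z=P[...,2];ok=d>0
    print(n,"table z",np.median(z[ok&(abs(z)<.02)]))
    boxes={"glass":(-.08,.1,.3,.58),"white":(.2,.4,.45,.66),"blue":(-.35,-.15,.4,.68)} 
    for k,(y0,y1,x0,x1) in boxes.items():
        m=ok&(z>.098)&(z<.118)&(P[...,1]>y0)&(P[...,1]<y1)&(P[...,0]>x0)&(P[...,0]<x1)
        m=cv2.morphologyEx(m.astype(np.uint8),cv2.MORPH_OPEN,np.ones((3,3)))>0
        q=P[m]
        if len(q)<20: print(k,len(q));continue
        (cx,cy),(w,h),a=cv2.minAreaRect(q[:,:2].astype(np.float32))
        print(k,len(q),"c",round(cx,4),round(cy,4),"wh",round(w,4),round(h,4),"ang",round(np.deg2rad(a),3),"z",np.median(q[:,2]), "mean",q[:,:2].mean(0))
    # upstand top
    m=ok&(abs(z-.06)<.006)&(P[...,0]>.5)&(P[...,0]<.85)&(abs(P[...,1])<.65)
    q=P[m];print("top z",np.median(q[:,2]));ys=[];xs=[]
    for y in np.arange(-.5,.6,.02):
        s=q[abs(q[:,1]-y)<.01]
        if len(s)>10: ys.append(y);xs.append(np.percentile(s[:,0],1))
    a=np.polyfit(ys,xs,1)
    for _ in range(3):
        r=np.array(xs)-np.polyval(a,ys);k=abs(r)<2*np.std(r)+1e-4;a=np.polyfit(np.array(ys)[k],np.array(xs)[k],1)
    print("upstand x=a*y+b",a,np.std(r))
    # front face
    m=ok&(z>.01)&(z<.05)&(P[...,0]>.5)&(P[...,0]<.72)&(abs(P[...,1])<.1);
    if m.sum(): print("face pts",m.sum(),np.median(P[m],0))
    # rests : orange
    hsv=cv2.cvtColor(p,cv2.COLOR_RGB2HSV)
    r=((hsv[...,0]>8)&(hsv[...,0]<25)&(hsv[...,1]>130)&(hsv[...,2]>120)&(P[...,2]<.03)&(P[...,0]<.6)&(P[...,0]>.25)&(abs(P[...,1])<.3)).astype(np.uint8)
    N,L,S,C=cv2.connectedComponentsWithStats(r)
    for i in range(1,N):
        if S[i,4]>20:q=P[L==i];print("rest",S[i],cv2.minAreaRect(q[:,:2].astype(np.float32)))
f=np.load("scene0.npz")["p"];g=np.load("top0.npz")["p"]
a=cv2.resize(f[215:315,240:480],None,fx=3,fy=3,interpolation=cv2.INTER_CUBIC);b=cv2.resize(g[150:260,200:440],None,fx=3,fy=3,interpolation=cv2.INTER_CUBIC)[:300]
cv2.imwrite("pics/crop1.png",np.vstack([a,b])[...,::-1])
E
```

```text
top table z -0.00010994792194118919
glass 1199 c 0.4214 0.004 wh 0.0995 0.3069 ang 0.95 z 0.11104316471995856 mean [ 0.43441608 -0.00155878]
white 1000 c 0.6102 0.2688 wh 0.0985 0.099 ang 0.015 z 0.11124806390832243 mean [0.60873146 0.26756746]
blue 1004 c 0.6274 -0.2914 wh 0.1028 0.1026 ang 0.03 z 0.11085273894867564 mean [ 0.62427791 -0.28969907]
top z 0.05947243106203215
upstand x=a*y+b [0.00161861 0.64927651] 0.04666667134859725
face pts 285 [ 0.67121668 -0.00266214  0.02978794]
rest [379 232  10  20 121] ((0.4539409279823303, -0.19985263049602509), (0.061551012098789215, 0.020265286788344383), 9.032740592956543)
rest [233 235  17  18 126] ((0.45227348804473877, 0.23282217979431152), (0.022113366052508354, 0.05905409902334213), 48.16107177734375)
scene table z 9.834891306459426e-05
glass 1458 c 0.4293 0.0051 wh 0.0966 0.3092 ang 0.931 z 0.11100654566571189 mean [ 0.44864335 -0.00559566]
white 1339 c 0.6133 0.2664 wh 0.0941 0.1002 ang 0.024 z 0.11138564351334335 mean [0.61542719 0.26526155]
blue 1493 c 0.6307 -0.2937 wh 0.0992 0.1007 ang 0.019 z 0.11198107872812124 mean [ 0.63355749 -0.2921406 ]
top z 0.06031710522954681
upstand x=a*y+b [-0.01804073  0.66958486] 0.05360998343097988
face pts 335 [ 0.55119007 -0.05280536  0.02996431]
rest [401 245  19  19 149] ((0.45812880992889404, 0.22822941839694977), (0.021158311516046524, 0.06376828998327255), 49.76206588745117)
rest [238 246   9  20 134] ((0.4518040418624878, -0.20344668626785278), (0.06912913173437119, 0.018098734319210052), 8.58202838897705)
```

View pics/crop1.png

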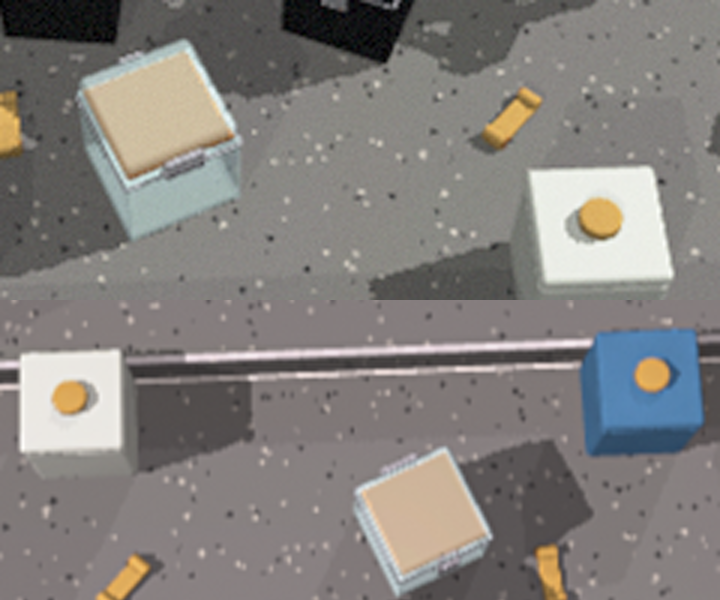

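The crop confirms it: clear glass, peach seal, clasp on the robot-side face (crop pixel about (455,560)), and yaw about +0.45. Next I refine the poses, separating the glass from the blacks next to it.

```bash
cat >> h.py <<'E'
def measure(tag,p,d,n,gbox=(.3,.75,-.12,.26),blacks=False):
    c,W=cam(n);P=cloud(c,W,d);z=P[...,2];X=P[...,0];Y=P[...,1];hsv=cv2.cvtColor(p,cv2.COLOR_RGB2HSV).astype(int);H,S,V=hsv[...,0],hsv[...,1],hsv[...,2]
    def rect(m,k):
        m=cv2.morphologyEx(m.astype(np.uint8),cv2.MORPH_OPEN,np.ones((3,3)))
        N,L,St,C=cv2.connectedComponentsWithStats(m)
        for i in range(1,N):
            if St[i,4]<250: continue
            u,v=np.meshgrid(np.arange(640),np.arange(480));mm=L==i
            q=onplane(c,W,u[mm],v[mm],.112)
            (cx,cy),(w,h),a=cv2.minAreaRect(q[:,:2].astype(np.float32));a=(np.deg2rad(a)+np.pi/4)%(np.pi/2)-np.pi/4
            print(tag,k,"c %.4f %.4f wh %.4f %.4f yaw %.3f"%(cx,cy,w,h,a))
    hi=(z>.1)&(z<.12)
    rect(hi&(H>3)&(H<22)&(S>40)&(S<115)&(V>110)&(X>gbox[0])&(X<gbox[1])&(Y>gbox[2])&(Y<gbox[3]),"lid")
    rect(hi&(S<30)&(V>150)&(X>.5)&(X<.7)&(Y>.15)&(Y<.38),"white")
    rect(hi&(H>95)&(H<125)&(S>100)&(X>.5)&(X<.72)&(Y<-.15)&(Y>-.4),"blue")
    if blacks: rect(hi&(V<70)&(X>.1)&(X<.55)&(abs(Y)<.4),"black")
    return P
E
python3 - <<'E'
from h import *
for n in("top","scene"):
    f=np.load(f"{n}0.npz");p,d=f["p"],f["d"];P=measure(n,p,d,n,blacks=True)
    z=P[...,2]
    ys=[];xs=[]
    for y in np.arange(-.2,.18,.01):
        m=(d>0)&(abs(P[...,1]-y)<.006)&(P[...,0]>.6)&(P[...,0]<.75)&((abs(z-.06)<.004) if n=="scene" else (z>.01)&(z<.05))
        if m.sum()>2: ys.append(y);xs.append(np.percentile(P[m][:,0],2) if n=="scene" else np.median(P[m][:,0]))
    if len(ys)>5:
        a=np.polyfit(ys,xs,1);print(n,"wall",a,np.std(np.polyval(a,ys)-xs),len(ys))
E
```

```text
top lid c 0.4957 -0.0659 wh 0.0891 0.0894 yaw 0.427
top white c 0.6100 0.2689 wh 0.1005 0.0953 yaw 0.022
top blue c 0.6247 -0.2893 wh 0.1006 0.0995 yaw 0.026
top black c 0.3250 0.1003 wh 0.0977 0.0974 yaw -0.399
top black c 0.3118 -0.1549 wh 0.0971 0.0972 yaw -0.098
top black c 0.2622 0.2705 wh 0.0966 0.0972 yaw 0.255
top black c 0.1911 -0.3476 wh 0.0959 0.0983 yaw 0.452
top wall [-0.02647985  0.67125336] 0.0004406238852444285 38
scene lid c 0.5142 -0.0689 wh 0.0890 0.0893 yaw 0.425
scene white c 0.6189 0.2669 wh 0.0979 0.0970 yaw 0.026
scene blue c 0.6354 -0.2918 wh 0.1023 0.0988 yaw 0.024
scene black c 0.2006 -0.3499 wh 0.1024 0.0981 yaw 0.439
scene black c 0.2728 0.2677 wh 0.1004 0.0996 yaw 0.253
scene black c 0.3218 -0.1570 wh 0.0967 0.0996 yaw -0.095
scene black c 0.3360 0.0985 wh 0.0966 0.1000 yaw -0.396
scene wall [-0.02489922  0.67802444] 0.0007679791713589097 38
```

>>> {"api": "servo_tool", "payload": {
  "series": "-0.2 -42.5 -47.3 0 2.295;-0.2 -42.5 -47.3 0 2.295;-0.2 -42.5 -47.3 0 2.295;-0.2 -42.5 -47.3 0 2.295;-0.2 -42.5 -47.3 0 2.295;-0.2 -42.5 -47.3 0 2.295;-0.2 -42.5 -47.3 0 2.295;-0.2 -42.5 -47.3 0 2.295;-0.2 -42.5 -47.3 0 2.295;-0.2 -42.5 -47.3 0 2.295;-0.2 -42.5 -47.3 0 2.295;-0.2 -42.5 -47.3 0 2.295;-0.2 -42.5 -47.3 0 2.295;-0.2 -42.5 -47.3 0 2.295;-0.2 -42.5 -47.3 0 2.295;-0.2 -42.5 -47.3 0 2.295;-0.2 -42.5 -47.3 0 2.295;-0.2 -42.5 -47.3 0 2.295;-0.2 -42.5 -47.3 0 2.295;-0.2 -42.5 -47.3 0 2.295"
}}

```text
time: 1.77
tool_pos: [0.4191, -0.1035, 0.2049]
ee_rot: [-3.141, 0.001, 0.424]
wrist_force: [1.1, -0.0, -0.8]
width: 0.056
```

```bash
python3 - <<'E'
from h import *
o=robot.get_obs();p,d=snapshot("wrist");print(o["tool_pos"],o["ee_rot"],o["width"],o["wrist_force"])
cv2.imwrite("pics/w1.png",p[...,::-1]);np.savez("w1.npz",p=p,d=d)
c,W=cam("wrist",o);print(W[:3,3],W[:3,2]);P=cloud(c,W,d);z=P[...,2]
for h in (0,.112):
    m=(d>0)&(abs(z-h)<.008);print(h,m.sum(),P[m].mean(0) if m.any() else "")
E
```

```text
[ 0.41909341 -0.10350344  0.20485114] [-3.14059985e+00  8.12751674e-04  4.24466148e-01] 0.055995453108958565 [ 1.07996834 -0.01764144 -0.75040887]
[ 0.48198635 -0.07470924  0.38422628] [-0.21917845 -0.0984508  -0.97070503]
0 150642 [ 4.49624502e-01 -1.08030799e-01  2.91185854e-04]
0.112 43217 [ 0.43603679 -0.06027694  0.11150224]
```

View pics/w1.png

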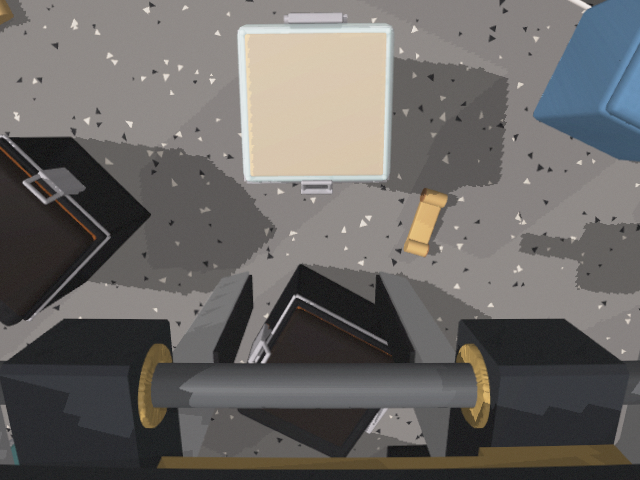

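Wrist view: the glass canister's corners are near (239,27), (391,27), (389,181) and (244,182), with the clasp at (316,187) facing the fingers. The clear path has a black canister behind and rest_a off to the right at (425,222).

```bash
python3 - <<'E'
from h import *
o=robot.get_obs();c,W=cam("wrist",o)
q=onplane(c,W,[239,391,389,244],[27,27,181,182],.110);print(q[:,:2])
print("c",q[:,:2].mean(0),[np.linalg.norm(q[i]-q[(i+1)%4]) for i in range(4)])
C=onplane(c,W,[316.],[187.],.111)[0];print("clasp",C)
e=(q[0]+q[1]-q[2]-q[3])[:2];print("yaw",np.arctan2(e[1],e[0]))
f=np.load("w1.npz");P=cloud(c,W,f["d"]);m=(f["d"]>0)&(abs(P[...,2]-.112)<.007)
N,L,S,Cc=cv2.connectedComponentsWithStats(m.astype(np.uint8))
for i in range(1,N):
    if S[i,4]>3000:print(S[i],cv2.minAreaRect(P[L==i][:,:2].astype(np.float32)))
E
```

```text
[[ 0.52251873 -0.00595514]
 [ 0.56084277 -0.090664  ]
 [ 0.47608431 -0.13172053]
 [ 0.43598407 -0.04466537]]
c [ 0.49885747 -0.06825126] [np.float64(0.09297484781583715), np.float64(0.094178739422459), np.float64(0.09584691553454239), np.float64(0.09479835607158839)]
clasp [ 0.45266053 -0.08936206  0.111     ]
yaw 0.4358117820800809
[  237    12   157   177 24519] ((0.5010243654251099, -0.06732147186994553), (0.1090453565120697, 0.09840365499258041), 24.586950302124023)
[   0  154   91  173 8768] ((0.33340439200401306, 0.06688033044338226), (0.12539757788181305, 0.06414242088794708), 15.326638221740723)
[ 260  310  134   53 3900] ((0.35603684186935425, -0.14215821027755737), (0.039963170886039734, 0.09879932552576065), 23.943071365356445)
[ 238  408  150   49 4113] ((0.2786850333213806, -0.16547027230262756), (0.046120285987854004, 0.11510398238897324), 23.592134475708008)
```

>>> {"api": "servo_tool", "payload": {
  "series": "-0.2 0 0 4 0;-0.2 0 0 8 0;-0.2 0 0 12 0;-0.2 0 0 15 0;-0.2 0 0 17 0;-0.2 0 0 18 0;-0.2 0.5 0 18 0;-0.2 1 0 18 0;-0.2 1.5 0 18 0;-0.2 1.8 0 18 0;-0.2 2.1 0 18 0;-0.2 2.4 0 18 0;-0.2 2.6 0 18 0;-0.2 2.6 0 18 0"
}}

```text
time: 2.98
tool_pos: [0.4437, -0.0925, 0.0258]
ee_rot: [3.141, -0.001, 0.426]
wrist_force: [0.5, -0.5, -0.1]
width: 0.0567
```

```bash
python3 - <<'E'
import numpy as np
n=lambda a:np.array([np.cos(a),np.sin(a)])
c=np.array([.5,-.0675]);y=.43
t0=c-.061*n(y);a0=.424
print("start tcp",t0)
N=17
for i in range(N*2):
    y2=.43-.4*min(1,(i+1)/30); c=c+.003*n((y+y2)/2);y=y2
    t=c-.058*n(y);dlt=t-t0;th=a0
    if i>=N-1: pass
    tx=n(a0)@dlt; ty=np.array([np.sin(a0),-np.cos(a0)])@dlt
    print(i,"x %.2f y %.2f turn %.3f"%(tx*100,ty*100,-(y-a0)),c.round(4)) if i%2==0 else 0
E
```

```text
start tcp [ 0.44455309 -0.09292912]
0 x 0.60 y -0.08 turn 0.007 [ 0.5027 -0.0663]
2 x 1.20 y -0.22 turn 0.034 [ 0.5083 -0.0639]
4 x 1.81 y -0.35 turn 0.061 [ 0.5138 -0.0617]
6 x 2.42 y -0.46 turn 0.087 [ 0.5195 -0.0596]
8 x 3.03 y -0.55 turn 0.114 [ 0.5252 -0.0577]
10 x 3.65 y -0.63 turn 0.141 [ 0.5309 -0.056 ]
12 x 4.26 y -0.69 turn 0.167 [ 0.5367 -0.0544]
14 x 4.88 y -0.73 turn 0.194 [ 0.5425 -0.0529]
16 x 5.50 y -0.76 turn 0.221 [ 0.5484 -0.0517]
18 x 6.12 y -0.77 turn 0.247 [ 0.5543 -0.0505]
20 x 6.74 y -0.77 turn 0.274 [ 0.5602 -0.0495]
22 x 7.36 y -0.75 turn 0.301 [ 0.5661 -0.0487]
24 x 7.98 y -0.71 turn 0.327 [ 0.5721 -0.0481]
26 x 8.59 y -0.65 turn 0.354 [ 0.5781 -0.0476]
28 x 9.21 y -0.58 turn 0.381 [ 0.584  -0.0472]
30 x 9.79 y -0.42 turn 0.394 [ 0.59  -0.047]
32 x 10.35 y -0.19 turn 0.394 [ 0.596  -0.0468]
```

>>> {"api": "servo_tool", "payload": {
  "series": "-0.2 0.3 -0.03 0 0;-0.2 0.6 -0.08 0 0.007;-0.2 0.9 -0.15 0 0.02;-0.2 1.2 -0.22 0 0.034;-0.2 1.5 -0.29 0 0.048;-0.2 1.8 -0.35 0 0.061;-0.2 2.1 -0.4 0 0.074;-0.2 2.42 -0.46 0 0.087;-0.2 2.72 -0.5 0 0.1;-0.2 3.03 -0.55 0 0.114;-0.2 3.34 -0.59 0 0.128;-0.2 3.65 -0.63 0 0.141;-0.2 3.95 -0.66 0 0.154;-0.2 4.26 -0.69 0 0.167;-0.2 4.57 -0.71 0 0.18;-0.2 4.88 -0.73 0 0.194;-0.2 5.19 -0.75 0 0.207;-0.2 5.5 -0.76 0 0.221;-0.2 5.5 -0.76 0 0.221"
}}

```text
time: 4.57
tool_pos: [0.4881, -0.0629, 0.0255]
ee_rot: [-3.141, 0.005, 0.204]
wrist_force: [-6.5, -0.1, 4.9]
width: 0.0563
```

```bash
python3 - <<'E'
from h import *
o=robot.get_obs();print(o["wrist_force"])
for n in("top","scene"):
    p,d=snapshot(n);measure(n,p,d,n)
E
```

```text
[-6.50540847 -0.12651409  4.87823198]
top white c 0.6100 0.2689 wh 0.1005 0.0953 yaw 0.022
top blue c 0.6248 -0.2893 wh 0.0993 0.1002 yaw -0.013
scene lid c 0.5595 -0.0543 wh 0.0864 0.0895 yaw 0.211
scene white c 0.6191 0.2667 wh 0.0982 0.0977 yaw 0.030
scene blue c 0.6356 -0.2918 wh 0.1019 0.0991 yaw 0.026
```

>>> {"api": "servo_tool", "payload": {
  "series": "-0.2 0.3 -0.08 0 0.013;-0.2 0.6 -0.15 0 0.027;-0.2 0.9 -0.22 0 0.04;-0.2 1.2 -0.28 0 0.053;-0.2 1.5 -0.34 0 0.066;-0.2 1.8 -0.4 0 0.08;-0.2 2.1 -0.45 0 0.093;-0.2 2.4 -0.5 0 0.106;-0.2 2.7 -0.54 0 0.12;-0.2 3 -0.58 0 0.133;-0.2 3.3 -0.61 0 0.147;-0.2 3.65 -0.64 0 0.16;-0.2 3.95 -0.63 0 0.167;-0.2 4.26 -0.61 0 0.173;-0.2 4.55 -0.56 0 0.173;-0.2 4.85 -0.51 0 0.173;-0.2 4.85 -0.51 0 0.173"
}}

```text
time: 6.08
tool_pos: [0.5345, -0.0479, 0.0254]
ee_rot: [-3.141, 0.005, 0.032]
wrist_force: [-6.1, 0.5, 4.1]
width: 0.0563
```

```bash
python3 - <<'E'
from h import *
for n in("top","scene"):
    p,d=snapshot(n);measure(n,p,d,n);cv2.imwrite(f"pics/{n}2.png",p[...,::-1])
E
```

```text
top white c 0.6101 0.2689 wh 0.1003 0.0953 yaw 0.022
top blue c 0.6247 -0.2889 wh 0.1002 0.0987 yaw 0.004
scene lid c 0.6060 -0.0486 wh 0.0870 0.0884 yaw 0.026
scene white c 0.6191 0.2666 wh 0.0983 0.0977 yaw 0.026
scene blue c 0.6356 -0.2916 wh 0.1018 0.0987 yaw 0.027
```

>>> {"api": "servo_tool", "payload": {
  "series": "-0.2 -1 0 0 0;-0.2 -3 0 0 0;-0.2 -3 0 -4 0;-0.2 -3 0 -8 0;-0.2 -3 0 -12 0;-0.2 -3 0 -12 0;-0.2 5.7 9 -12 -1.571;-0.2 5.7 9 -12 -1.571;-0.2 5.7 9 -12 -1.571;-0.2 5.7 9 -12 -1.571;-0.2 5.7 9 -12 -1.571;-0.2 5.7 9 -12 -1.571;-0.2 5.7 9 -12 -1.571;-0.2 5.7 9 -12 -1.571;-0.2 5.7 9 -12 -1.571;-0.2 5.7 9 -12 -1.571;-0.2 5.7 9 -12 -1.571;-0.2 5.7 9 -12 -1.571;-0.2 5.7 9 -12 -1.571;-0.2 5.7 9 -12 -1.571"
}}

```text
time: 7.85
tool_pos: [0.5961, -0.1362, 0.1451]
ee_rot: [3.142, -0.0, 1.604]
wrist_force: [-0.1, 0.0, 0.1]
width: 0.0566
```

```bash
python3 - <<'E'
from h import *
o=robot.get_obs();p,d=snapshot("wrist");cv2.imwrite("pics/w2.png",p[...,::-1]);np.savez("w2.npz",p=p,d=d)
p2,d2=snapshot("top");measure("top",p2,d2,"top");p2,d2=snapshot("scene");measure("scene",p2,d2,"scene")
c,W=cam("wrist",o);P=cloud(c,W,d);z=P[...,2];print(W[:3,3])
ys=[];xs=[]
for y in np.arange(-.2,.3,.01):
    m=(d>0)&(abs(P[...,1]-y)<.006)&(P[...,0]>.6)&(P[...,0]<.75)&(abs(z-.06)<.004)
    if m.sum()>10: ys.append(y);xs.append(np.percentile(P[m][:,0],3))
if len(ys)>3: a=np.polyfit(ys,xs,1);print("wall",a,np.std(np.polyval(a,ys)-xs),ys[0],ys[-1])
E
```

```text
top lid c 0.5890 -0.0336 wh 0.0669 0.0869 yaw -0.013
top white c 0.6102 0.2689 wh 0.1001 0.0953 yaw 0.022
top blue c 0.6248 -0.2900 wh 0.0978 0.1002 yaw -0.013
scene lid c 0.6061 -0.0487 wh 0.0869 0.0882 yaw 0.026
scene white c 0.6190 0.2666 wh 0.0982 0.0977 yaw 0.026
scene blue c 0.6355 -0.2914 wh 0.1018 0.0981 yaw 0.027
[ 0.59349238 -0.06666948  0.32450074]
wall [-0.02437781  0.67476131] 0.0031630511006110994 -0.2 0.020000000000000184
```

View pics/w2.png

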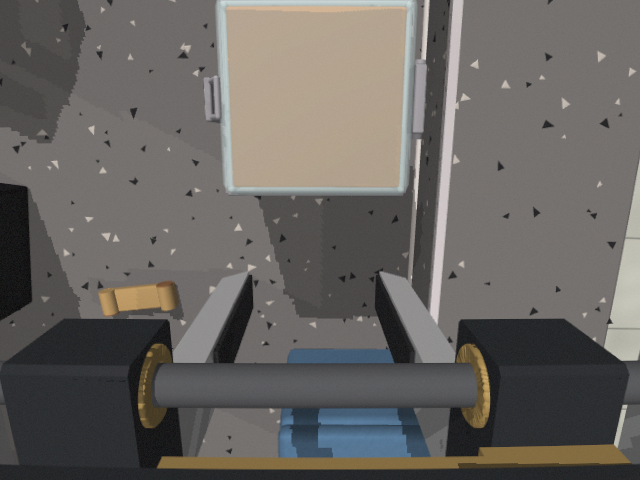

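Wrist view: the canister is square to the wall with the clasp on the left (212,98), and its near edge is at row 193 in columns 225–410. The upstand foot is at column ~415 and the trim at ~440, so there is still a gap to the wall.

```bash
python3 - <<'E'
from h import *
o=robot.get_obs();c,W=cam("wrist",o)
print(onplane(c,W,[228,407,218,415,316.],[193,193,2,2,193],.110)[:,:2])
print("trim",onplane(c,W,[462,436.],[3,300],.06)[:,:2])
print("foot",onplane(c,W,[415.],[250],.0)[:,:2])
E
```

```text
[[ 0.55005536 -0.09676259]
 [ 0.6432628  -0.09413503]
 [ 0.54679268 -0.00581361]
 [ 0.64008693 -0.00315203]
 [ 0.59586717 -0.09551114]]
trim [[ 0.67857372  0.01221567]
 [ 0.68086222 -0.1734305 ]]
foot [[ 0.6789794  -0.15453001]]
```

>>> {"api": "servo_tool", "payload": {
  "series": "-0.2 0 0 4 0;-0.2 0 0 8 0;-0.2 0 0 11 0;-0.2 0 0 12 0;-0.2 0 0 12 0"
}}

```text
time: 8.42
tool_pos: [0.5935, -0.1353, 0.0215]
ee_rot: [-3.134, -0.003, 1.602]
wrist_force: [-0.5, -0.5, 0.1]
width: 0.0562
```

>>> {"api": "servo_tool", "payload": {
  "series": "-0.2 1 0 -0.4 0;-0.2 2 0 -0.4 0;-0.2 2.5 0 -0.4 0;-0.2 2.8 0 -0.4 0;-0.2 3.1 0 -0.4 0;-0.2 3.5 0 -0.4 0;-0.2 4 0 -0.4 0;-0.2 4.5 0 -0.4 0;-0.2 5 0 -0.4 0;-0.2 5.5 0 -0.4 0;-0.2 6 0 -0.4 0;-0.2 6.5 0 -0.4 0;-0.2 7 0 -0.4 0;-0.2 7.5 0 -0.4 0;-0.2 8 0 -0.4 0;-0.2 8.5 0 -0.4 0;-0.2 9 0 -0.4 0;-0.2 9.5 0 -0.4 0;-0.2 10 0 -0.4 0;-0.2 10 0 -0.4 0"
}}

```text
time: 10.08
tool_pos: [0.5952, -0.0381, 0.0325]
ee_rot: [3.136, 0.005, 1.603]
wrist_force: [0.0, -4.8, 3.8]
width: 0.0563
```

```bash
python3 - <<'E'
from h import *
for n in("top","scene"):
    p,d=snapshot(n);measure(n,p,d,n)
E
```

```text
top lid c 0.5842 0.0521 wh 0.0290 0.0866 yaw -0.013
top white c 0.6105 0.2694 wh 0.0998 0.0953 yaw 0.010
top blue c 0.6248 -0.2892 wh 0.0994 0.1002 yaw -0.013
scene lid c 0.6046 0.0268 wh 0.0884 0.0739 yaw 0.030
scene white c 0.6191 0.2665 wh 0.0984 0.0977 yaw 0.028
scene blue c 0.6355 -0.2918 wh 0.1018 0.0988 yaw 0.024
```

>>> {"api": "servo_tool", "payload": {
  "series": "-0.2 0.5 0 0.2 0;-0.2 1 0 0.4 0;-0.2 1.5 0 0.4 0;-0.2 2 0 0.4 0;-0.2 2.5 0 0.4 0;-0.2 3 0 0.4 0;-0.2 3.5 0 0.4 0;-0.2 4 0 0.4 0;-0.2 4.5 0 0.4 0;-0.2 5 0 0.4 0;-0.2 5.5 0 0.4 0;-0.2 6 0 0.4 0;-0.2 6.5 0 0.4 0;-0.2 7 0 0.4 0;-0.2 7.5 0 0.4 0;-0.2 8 0 0.4 0;-0.2 8.5 0 0.4 0;-0.2 9 0 0.4 0;-0.2 9.5 0 0.4 0;-0.2 9.5 0 0.4 0"
}}

```text
time: 11.85
tool_pos: [0.5928, 0.0566, 0.029]
ee_rot: [3.135, 0.005, 1.602]
wrist_force: [0.8, -6.5, 5.5]
width: 0.0565
```

>>> {"api": "servo_tool", "payload": {
  "series": "-0.2 0.5 0 0 0;-0.2 1 0 0 0;-0.2 1.5 0 0 0;-0.2 2 0 0 0;-0.2 2.4 0 0 0;-0.2 2.8 0 0 0;-0.2 3.1 0 0 0;-0.2 3.1 0 0 0"
}}

```text
time: 12.52
tool_pos: [0.5916, 0.0873, 0.0289]
ee_rot: [3.135, 0.005, 1.602]
wrist_force: [1.1, -8.8, 6.7]
width: 0.0563
```

```bash
python3 - <<'E'
from h import *
n="scene";p,d=snapshot(n);measure(n,p,d,n);a=cv2.resize(p[210:330,330:490],None,fx=5,fy=5,interpolation=cv2.INTER_CUBIC);cv2.imwrite("pics/s3.png",a[...,::-1])
E
```

```text
scene lid c 0.5998 0.1531 wh 0.0866 0.0695 yaw 0.036
scene white c 0.6192 0.2666 wh 0.0985 0.0977 yaw 0.026
scene blue c 0.6355 -0.2920 wh 0.1019 0.0992 yaw 0.025
```

View pics/s3.png

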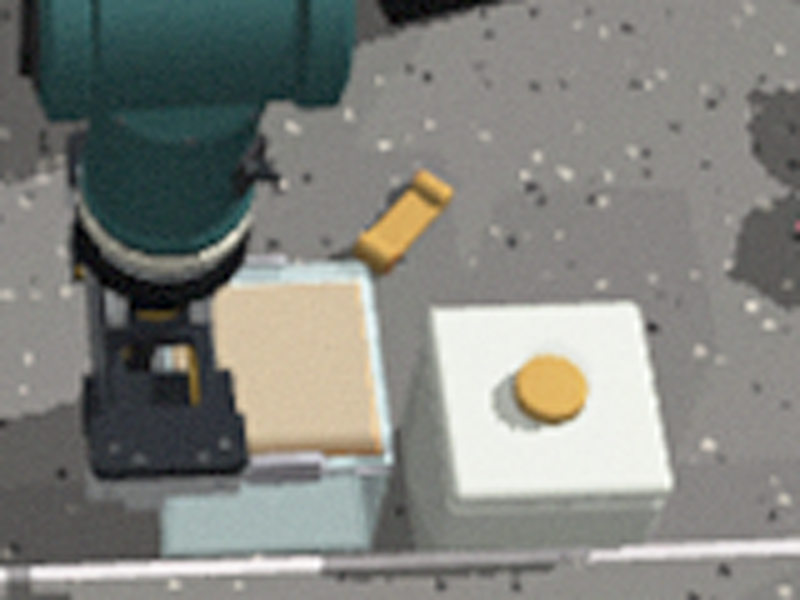

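>>> {"api": "servo_tool", "payload": {
  "series": "-0.2 0.4 0 -0.2 0;-0.2 0.8 0 -0.3 0;-0.2 1.1 0 -0.3 0;-0.2 1.4 0 -0.3 0;-0.2 1.4 0 -0.3 0"
}}

```text
time: 12.98
tool_pos: [0.5891, 0.1033, 0.0293]
ee_rot: [3.14, 0.002, 1.603]
wrist_force: [0.1, -3.9, 2.8]
width: 0.0565
```

>>> {"api": "servo_tool", "payload": {
  "series": "-0.2 -0.5 0 0 0;-0.2 -1.5 0 0 0;-0.2 -2.5 0 0 0;-0.2 -2.5 0 -4 0;-0.2 -2.5 0 -8 0;-0.2 -2.5 0 -12 0;-0.2 -2.5 0 -12 0"
}}

```text
time: 13.57
tool_pos: [0.5941, 0.0784, 0.1588]
ee_rot: [3.125, -0.001, 1.602]
wrist_force: [0.9, -1.1, 2.5]
width: 0.0564
```

```bash
python3 - <<'E'
from h import *
n="scene";p,d=snapshot(n);measure(n,p,d,n)
n="top";p,d=snapshot(n);measure(n,p,d,n)
E
```

```text
scene lid c 0.5990 0.1588 wh 0.0891 0.0882 yaw 0.014
scene white c 0.6192 0.2666 wh 0.0984 0.0977 yaw 0.026
scene blue c 0.6356 -0.2916 wh 0.1018 0.0987 yaw 0.027
top lid c 0.5801 0.1900 wh 0.0869 0.0286 yaw 0.008
top white c 0.6101 0.2689 wh 0.1003 0.0953 yaw 0.022
top blue c 0.6248 -0.2893 wh 0.0993 0.1002 yaw -0.013
```

>>> {"api": "servo_tool", "payload": {
  "series": "-0.2 8.3 -8.4 0 1.575;-0.2 8.3 -8.4 0 1.575;-0.2 8.3 -8.4 0 1.575;-0.2 8.3 -8.4 0 1.575;-0.2 8.3 -8.4 0 1.575;-0.2 8.3 -8.4 0 1.575;-0.2 8.3 -8.4 0 1.575;-0.2 8.3 -8.4 0 1.575;-0.2 8.3 -8.4 0 1.575;-0.2 8.3 -8.4 0 1.575;-0.2 8.3 -8.4 0 1.575;-0.2 8.3 -8.4 0 1.575;-0.2 8.3 -8.4 0 1.575;-0.2 8.3 -8.4 0 1.575;-0.2 8.3 -8.4 0 1.575;-0.2 8.3 -8.4 0 1.575"
}}

```text
time: 15.0
tool_pos: [0.5021, 0.1587, 0.147]
ee_rot: [3.141, 0.003, 0.029]
wrist_force: [1.0, 0.5, -0.2]
width: 0.0565
```

```bash
python3 - <<'E'
from h import *
o=robot.get_obs();print(o["tool_pos"],o["ee_rot"]);p,d=snapshot("wrist");cv2.imwrite("pics/w3.png",p[...,::-1]);np.savez("w3.npz",p=p,d=d)
E
```

```text
[0.50208129 0.15865921 0.14701298] [3.14133891e+00 2.60386976e-03 2.93558550e-02]
```

View pics/w3.png

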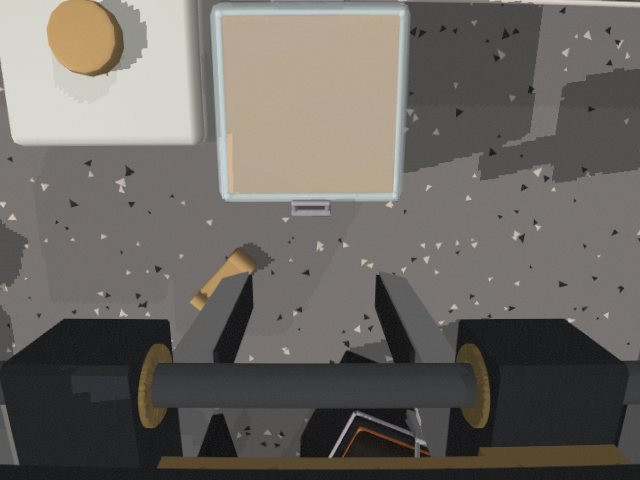

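```bash
python3 - <<'E'
from h import *
o=robot.get_obs();c,W=cam("wrist",o)
print("rest",onplane(c,W,[193,258,238,208],[300,260,247,308],.012)[:,:2])
print("glass front/back",onplane(c,W,[222,400,213,408.],[200,200,6,9],.110)[:,:2])
print("white",onplane(c,W,[203,200,15.],[0,143,143],.110)[:,:2])
P=np.load("w3.npz")["d"]
E
```

```text
rest [[0.43870533 0.25574834]
 [0.47427285 0.20241684]
 [0.48453936 0.21812567]
 [0.4320333  0.24371687]]
glass front/back [[0.53707898 0.2084301 ]
 [0.53959839 0.11449873]
 [0.63082791 0.21077792]
 [0.63201952 0.11734317]]
white [[0.63339933 0.2155186 ]
 [0.56624992 0.21903078]
 [0.56444782 0.3161598 ]]
```

>>> {"api": "servo_tool", "payload": {
  "series": "-0.2 0.8 0 0 0;-0.2 0.8 0 4 0;-0.2 0.8 0 8 0;-0.2 0.8 0 11 0;-0.2 0.8 0 11.4 0;-0.2 1.4 0 11.4 0;-0.2 1.9 0 11.4 0;-0.2 2.2 0 11.4 0;-0.2 2.5 0 11.4 0;-0.2 2.8 0 11.4 0;-0.2 3.1 0 11.4 0;-0.2 3.4 0 11.4 0;-0.2 3.7 0 11.4 0;-0.2 4 0 11.4 0;-0.2 4.3 0 11.4 0;-0.2 4.6 0 11.4 0;-0.2 4.6 0 11.4 0"
}}

```text
time: 16.47
tool_pos: [0.5491, 0.1608, 0.0373]
ee_rot: [-3.141, -0.0, 0.028]
wrist_force: [-4.3, 1.0, 3.5]
width: 0.0566
```

```bash
python3 - <<'E'
from h import *
o=robot.get_obs();print(o["tool_pos"],o["wrist_force"])
p,d=snapshot("scene");measure("s",p,d,"scene")
E
```

```text
[0.54907656 0.16075768 0.03730626] [-4.3190761   1.04852877  3.48941463]
s lid c 0.6211 0.1593 wh 0.0891 0.0890 yaw 0.028
s white c 0.6191 0.2667 wh 0.0982 0.0977 yaw 0.030
s blue c 0.6353 -0.2920 wh 0.1022 0.0992 yaw 0.024
```

>>> {"api": "servo_tool", "payload": {
  "series": "-0.2 0.2 0 0 0;-0.2 0.4 0 0 0;-0.2 0.6 0 0 0;-0.2 0.7 0 0 0;-0.2 0.7 0 0 0"
}}

```text
time: 16.93
tool_pos: [0.5555, 0.1609, 0.0373]
ee_rot: [-3.141, 0.001, 0.028]
wrist_force: [-7.7, 0.4, 5.0]
width: 0.0565
```

>>> {"api": "servo_tool", "payload": {
  "series": "-0.2 0.1 0 0 0;-0.2 0.2 0 0 0;-0.2 0.2 0 0 0"
}}

```text
time: 17.18
tool_pos: [0.5574, 0.161, 0.0373]
ee_rot: [-3.141, 0.001, 0.028]
wrist_force: [-7.7, 0.1, 4.1]
width: 0.0564
```

>>> {"api": "servo_tool", "payload": {
  "series": "-0.2 0.1 0 0 0;-0.2 0.2 0 0 0;-0.2 0.2 0 0 0"
}}

```text
time: 17.43
tool_pos: [0.559, 0.1611, 0.0373]
ee_rot: [-3.141, 0.002, 0.028]
wrist_force: [-8.9, 0.1, 5.4]
width: 0.0563
```

>>> {"api": "servo_tool", "payload": {
  "series": "-0.2 0.1 0 0 0;-0.2 0.2 0 0 0;-0.2 0.2 0 0 0"
}}

```text
time: 17.68
tool_pos: [0.5588, 0.161, 0.0374]
ee_rot: [-3.141, 0.007, 0.028]
wrist_force: [-13.9, -1.0, 9.1]
width: 0.0567
```

>>> {"api": "servo_tool", "payload": {
  "series": "-0.2 0.1 0 0 0;-0.2 0.2 0 0 0;-0.2 0.2 0 0 0"
}}

```text
time: 17.93
tool_pos: [0.5586, 0.1611, 0.0374]
ee_rot: [-3.141, 0.011, 0.028]
wrist_force: [-20.7, -0.6, 13.2]
width: 0.0566
```

```bash
python3 - <<'E'
from h import *
p,d=snapshot("scene");measure("s",p,d,"scene")
E
```

```text
s lid c 0.6311 0.1597 wh 0.0891 0.0889 yaw 0.027
s white c 0.6190 0.2666 wh 0.0982 0.0977 yaw 0.026
s blue c 0.6354 -0.2918 wh 0.1021 0.0990 yaw 0.028
```

>>> {"api": "servo_tool", "payload": {
  "series": "-0.2 -1 0 0 0;-0.2 -3 0 0 0;-0.2 -3 0 -4 0;-0.2 -3 0 -8 0;-0.2 -3 0 -12 0;-0.2 -3 0 -12 0;-0.2 4.5 8.4 -12 -1.571;-0.2 4.5 8.4 -12 -1.571;-0.2 4.5 8.4 -12 -1.571;-0.2 4.5 8.4 -12 -1.571;-0.2 4.5 8.4 -12 -1.571;-0.2 4.5 8.4 -12 -1.571;-0.2 4.5 8.4 -12 -1.571;-0.2 4.5 8.4 -12 -1.571;-0.2 4.5 8.4 -12 -1.571;-0.2 4.5 8.4 -12 -1.571;-0.2 4.5 8.4 -12 -1.571;-0.2 4.5 8.4 -12 -1.571;-0.2 4.5 8.4 -12 -1.571;-0.2 4.5 8.4 -12 -1.571"
}}

```text
time: 19.65
tool_pos: [0.6126, 0.0779, 0.1567]
ee_rot: [3.137, 0.0, 1.6]
wrist_force: [0.6, -0.0, -0.1]
width: 0.0566
```

```bash
python3 - <<'E'
from h import *
o=robot.get_obs();p,d=snapshot("wrist");cv2.imwrite("pics/w4.png",p[...,::-1]);print(o["tool_pos"],o["ee_rot"])
p,d=snapshot("scene");measure("s",p,d,"scene")
E
```

```text
[0.61259216 0.07785861 0.15672829] [3.13677958e+00 2.03230648e-05 1.59988905e+00]
s lid c 0.6311 0.1598 wh 0.0891 0.0885 yaw 0.021
s white c 0.6191 0.2667 wh 0.0985 0.0977 yaw 0.024
s blue c 0.6355 -0.2914 wh 0.1018 0.0981 yaw 0.024
```

View pics/w4.png

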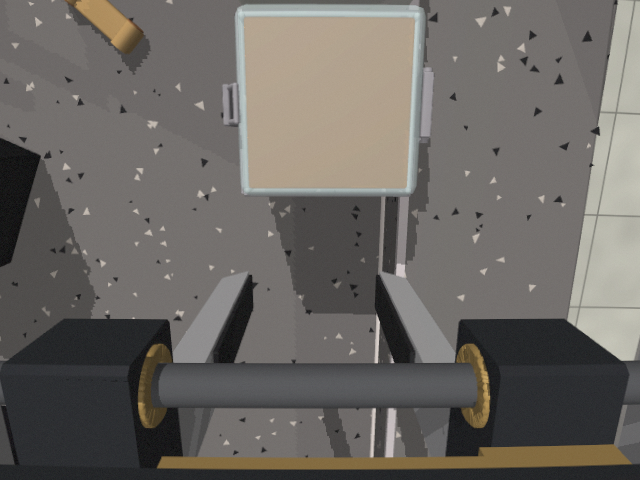

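Wrist view: the canister's back lies along the upstand, with the hinge (427,103) over the trim and the clasp (230,104) facing the front. Its near edge is at row 193. Next comes the side push.

>>> {"api": "servo_tool", "payload": {
  "series": "-0.2 0 -0.4 4 0;-0.2 0 -0.4 8 0;-0.2 0 -0.4 11 0;-0.2 0 -0.4 12.4 0;-0.2 0 -0.4 12.4 0;-0.2 1 -0.4 12.4 0;-0.2 1.8 -0.4 12.4 0;-0.2 2.1 -0.4 12.4 0;-0.2 2.3 -0.4 12.4 0;-0.2 2.5 -0.4 12.4 0;-0.2 2.5 -0.4 12.4 0"
}}

```text
time: 20.67
tool_pos: [0.607, 0.1034, 0.0316]
ee_rot: [3.14, -0.0, 1.599]
wrist_force: [-0.4, 0.5, -0.6]
width: 0.0563
```

>>> {"api": "servo_tool", "payload": {
  "series": "-0.2 0.15 0 0 0;-0.2 0.3 0 0 0;-0.2 0.3 0 0 0"
}}

```text
time: 20.92
tool_pos: [0.6067, 0.1041, 0.0311]
ee_rot: [3.141, 0.003, 1.598]
wrist_force: [-0.5, -4.8, 2.2]
width: 0.0564
```

```bash
python3 - <<'E'
from h import *
p,d=snapshot("scene");measure("s",p,d,"scene")
E
```

```text
s lid c 0.6309 0.1698 wh 0.0894 0.0680 yaw 0.030
s white c 0.6191 0.2666 wh 0.0984 0.0977 yaw 0.026
s blue c 0.6354 -0.2920 wh 0.1017 0.0992 yaw 0.024
```

>>> {"api": "servo_tool", "payload": {
  "series": "-0.2 0.1 0 0 0;-0.2 0.2 0 0 0;-0.2 0.2 0 0 0"
}}

```text
time: 21.22
tool_pos: [0.6066, 0.1054, 0.0311]
ee_rot: [3.141, 0.004, 1.597]
wrist_force: [-0.9, -7.3, 3.4]
width: 0.0564
```

>>> {"api": "servo_tool", "payload": {
  "series": "-0.2 0.05 0 0 0;-0.2 0.1 0 0 0;-0.2 0.1 0 0 0"
}}

```text
time: 21.47
tool_pos: [0.6066, 0.1061, 0.0311]
ee_rot: [3.141, 0.004, 1.597]
wrist_force: [-0.7, -7.8, 2.5]
width: 0.0565
```

>>> {"api": "servo_tool", "payload": {
  "series": "-0.2 0.05 0 0 0;-0.2 0.1 0 0 0;-0.2 0.1 0 0 0"
}}

```text
time: 21.72
tool_pos: [0.6065, 0.1071, 0.0311]
ee_rot: [3.141, 0.004, 1.597]
wrist_force: [-1.1, -6.7, 2.5]
width: 0.0562
```

```bash
python3 - <<'E'
from h import *
p,d=snapshot("scene");measure("s",p,d,"scene");a=cv2.resize(p[220:330,380:480],None,fx=5,fy=5,interpolation=cv2.INTER_CUBIC);cv2.imwrite("pics/s5.png",a[...,::-1])
E
```

```text
s lid c 0.6309 0.1729 wh 0.0892 0.0680 yaw 0.033
s white c 0.6191 0.2667 wh 0.0982 0.0976 yaw 0.029
s blue c 0.6356 -0.2920 wh 0.1021 0.0992 yaw 0.025
```

View pics/s5.png

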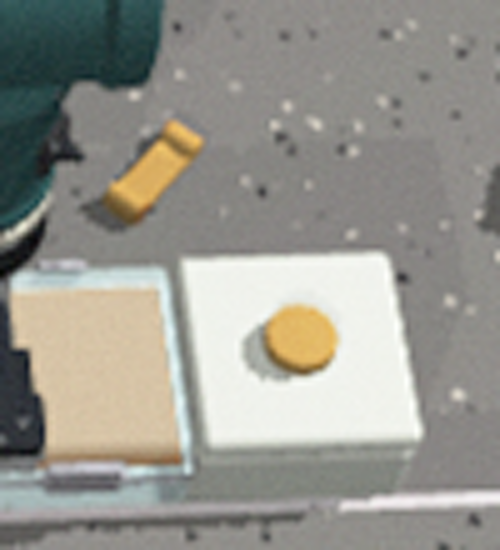

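The glass's edge at (190,460) is nearly at the white one's left edge (205,445), with 2–4 mm left. The white canister has not moved.

>>> {"api": "servo_tool", "payload": {
  "series": "-0.2 0.05 0 0 0;-0.2 0.1 0 0 0;-0.2 0.1 0 0 0"
}}

```text
time: 22.02
tool_pos: [0.6066, 0.108, 0.0312]
ee_rot: [3.141, 0.004, 1.597]
wrist_force: [-1.4, -7.0, 2.7]
width: 0.0567
```

>>> {"api": "servo_tool", "payload": {
  "series": "-0.2 0.05 0 0 0;-0.2 0.08 0 0 0;-0.2 0.08 0 0 0"
}}

```text
time: 22.27
tool_pos: [0.6065, 0.1088, 0.0312]
ee_rot: [3.141, 0.004, 1.597]
wrist_force: [-1.8, -7.7, 3.7]
width: 0.0564
```

```bash
python3 - <<'E'
from h import *
p,d=snapshot("scene");measure("s",p,d,"scene")
E
```

```text
s lid c 0.6308 0.1748 wh 0.0891 0.0684 yaw 0.028
s white c 0.6192 0.2631 wh 0.0984 0.1048 yaw 0.026
s blue c 0.6354 -0.2919 wh 0.1019 0.0990 yaw 0.028
```

>>> {"api": "servo_tool", "payload": {
  "series": "-0.2 0.03 0 0 0;-0.2 0.06 0 0 0;-0.2 0.06 0 0 0"
}}

```text
time: 22.57
tool_pos: [0.6065, 0.1089, 0.0313]
ee_rot: [3.141, 0.005, 1.597]
wrist_force: [-2.2, -9.0, 4.1]
width: 0.0565
```

```bash
cat > w.py <<'E'
from h import *
# white far edge (sub-pixel) and near gap along a line mid-lid, in scene camera
o=robot.get_obs();p,d=snapshot("scene");c,W=cam("scene");g=cv2.GaussianBlur(cv2.cvtColor(p,cv2.COLOR_RGB2GRAY),(0,0),.6).astype(float)
ys=np.arange(.19,.345,.0005);acc=0
for s in np.arange(-.03,.031,.005):
    uv=proj(c,W,np.stack([.619+s-.027*(ys-.267),ys,np.full_like(ys,.112)],-1)).astype(np.float32)
    acc=acc+cv2.remap(g.astype(np.float32),uv[None,:,0],uv[None,:,1],cv2.INTER_LINEAR)[0]
acc/=13;gr=np.gradient(acc)
far=ys>.29;w=np.clip(-gr[far],0,None);w[w<w.max()*.3]=0;print("far edge %.5f"%((ys[far]*w).sum()/w.sum()), o["wrist_force"].round(1))
k=(ys>.2)&(ys<.23);print(acc[k][::4].round())
E
python3 w.py
```

```text
far edge 0.31684 [-2.2 -9.   4.1]
[198. 197. 197. 198. 203. 215. 212. 184. 158. 166. 199. 228. 239. 241.
 241.]
```

>>> {"api": "servo_tool", "payload": {
  "series": "-0.2 0.03 0 0 0;-0.2 0.06 0 0 0;-0.2 0.06 0 0 0"
}}

```text
time: 22.87
tool_pos: [0.6065, 0.1095, 0.0311]
ee_rot: [3.141, 0.005, 1.597]
wrist_force: [-1.0, -8.6, 2.5]
width: 0.0561
```

```bash
python3 w.py
```

```text
far edge 0.31684 [-1.  -8.6  2.5]
[198. 198. 198. 198. 201. 212. 216. 195. 167. 168. 198. 228. 239. 241.
 241.]
```

>>> {"api": "servo_tool", "payload": {
  "series": "-0.2 0.03 0 0 0;-0.2 0.06 0 0 0;-0.2 0.06 0 0 0"
}}

```text
time: 23.17
tool_pos: [0.6065, 0.1095, 0.0312]
ee_rot: [3.141, 0.006, 1.597]
wrist_force: [-1.1, -9.2, 3.4]
width: 0.056
```

>>> {"api": "servo_tool", "payload": {
  "series": "-0.2 0.03 0 0 0;-0.2 0.06 0 0 0;-0.2 0.06 0 0 0"
}}

```text
time: 23.42
tool_pos: [0.6065, 0.1094, 0.0311]
ee_rot: [3.141, 0.007, 1.597]
wrist_force: [-0.9, -10.7, 3.5]
width: 0.0565
```

```bash
python3 w.py
```

```text
far edge 0.31683 [ -0.9 -10.7   3.5]
[198. 198. 198. 198. 201. 212. 216. 195. 167. 169. 199. 227. 239. 241.
 241.]
```

>>> {"api": "servo_tool", "payload": {
  "series": "-0.2 0.02 0 0 0;-0.2 0.04 0 0 0;-0.2 0.04 0 0 0"
}}

```text
time: 23.72
tool_pos: [0.6065, 0.1094, 0.0311]
ee_rot: [3.141, 0.008, 1.597]
wrist_force: [-1.5, -11.3, 4.0]
width: 0.0565
```

```bash
python3 w.py
```

```text
far edge 0.31683 [ -1.5 -11.3   4. ]
[198. 198. 198. 198. 201. 212. 216. 195. 167. 168. 198. 228. 239. 241.
 241.]
```

The TCP has stopped at y=0.1095 over three steps while the force rose from 9 to 11 N. The white canister's edge has not moved, so the glass is touching it. I'll back off and check from above.

>>> {"api": "servo_tool", "payload": {
  "series": "-0.2 -0.3 0 0 0;-0.2 -1 0 0 0;-0.2 -2.5 0 0 0;-0.2 -2.5 0 -4 0;-0.2 -2.5 0 -8 0;-0.2 -2.5 0 -12 0;-0.2 -2.5 0 -15 0;-0.2 0 0 -17 0;-0.2 3 0 -17 0;-0.2 4 0 -17 0;-0.2 4 0 -17 0;-0.2 4 0 -17 0"
}}

```text
time: 24.77
tool_pos: [0.6044, 0.1539, 0.1991]
ee_rot: [-3.139, 0.001, 1.6]
wrist_force: [0.0, -0.7, 0.0]
width: 0.0566
```

```bash
python3 w.py; python3 - <<'E'
from h import *
o=robot.get_obs();p,d=snapshot("wrist");cv2.imwrite("pics/w5.png",p[...,::-1]);np.savez("w5.npz",p=p,d=d);print(o["tool_pos"],cam("wrist",o)[1][:3,3])
for n in("scene","top"):
    p,d=snapshot(n);measure(n,p,d,n)
E
```

```text
far edge 0.31685 [ 0.  -0.7  0. ]
[201. 201. 201. 201. 204. 215. 219. 197. 170. 171. 201. 230. 241. 243.
 243.]
[0.60446815 0.15334259 0.1989144 ] [0.60267737 0.22309445 0.37826905]
scene lid c 0.6315 0.1648 wh 0.0881 0.0891 yaw 0.028
scene white c 0.6207 0.2631 wh 0.1014 0.1048 yaw 0.027
scene blue c 0.6355 -0.2915 wh 0.1019 0.0982 yaw 0.022
top white c 0.6099 0.2894 wh 0.0977 0.0542 yaw 0.022
top blue c 0.6248 -0.2892 wh 0.0994 0.1002 yaw -0.013
```

View pics/w5.png

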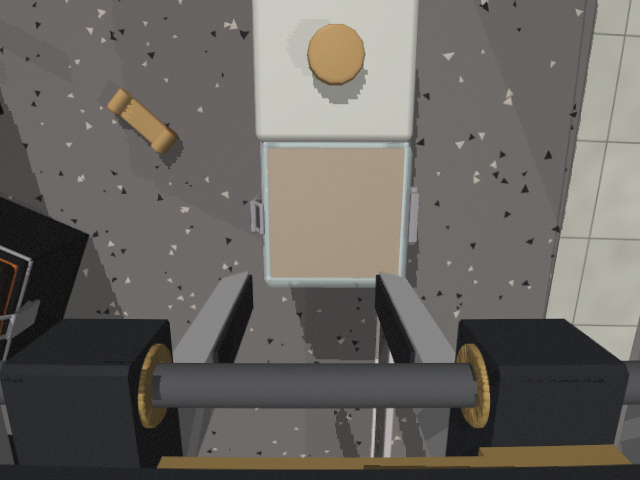

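Wrist view: the glass canister's edge (row ~143) meets the white canister's edge (row ~138), the sides are parallel, the clasp (257,216) faces the front, and the hinge (413,215) is over the upstand. The fingers are clear above, so I hand in.

```bash
python3 -c "
from bench import robot
print(robot.close_job())"
```

```text
the job is handed in; nothing more can be done
None
```

I pushed the glass canister into its place and handed the job in at about 25 s. It was never lifted or gripped. I used two upright fingertips low on the glass, either side of the clasp when pushing from the front.

**Pushes:**
1. A front push turned it square.
2. A side push brought it to within about 6 mm of the white canister.
3. A front push took it to the upstand.
4. Sub-millimetre side steps brought it against the white canister.

**Last checks:**
- **Upstand:** on the front push it stopped at the wall while the force rose to about 21 N. It then kept its position to within about 0.5 mm, with yaw 0.028 rad against about 0.026 for the upstand.
- **White canister:** the last three side steps moved nothing while the force rose from 9 to 11 N. I took that as contact. The white canister's far edge stayed at 0.3168 m during the last side steps and after backing off.
- **Other things:** the final wrist picture shows the clasp facing front and the two canisters touching edge to edge. The blue canister read the same throughout. I did not re-measure the colander, tray, chopstick rests or black canisters at the end, though the fingers kept clear of them.

**Disagreements:**
- The scene and top cameras differ by about 10 mm in x for canister tops, so I relied on relative readings, the wrist camera and contact force.
- At the end the arm hid most of the lid from the top camera, so it gave no second reading. The colour box for the white canister had by then merged with the glass rim, so I used its far edge instead.

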